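Sort the parts of a stripped saw engine into their trays

ROBOT

A 6-joint arm with a two-finger parallel gripper is mounted at the origin on the work surface. World frame = base frame: x ahead of the robot, y to its left, z up, the work surface at z = 0. Lengths are in m, angles in rad, forces in N, time in s.
With the tool pointing down it reaches from about 0.375 to 0.9 m from the base axis. Payload 3.1 kg.
Tool frame: the origin (TCP) lies midway between the tips of the shut fingers; the grasp point (between the pads) lies 19 mm behind it; z points along the fingers, y is the direction in which the jaws open and shut (so a half turn about z gives the same grasp; the last joint's range is limited). The gripper opens to 87 mm and grips with 3 to 60 N. Pads are 19 mm wide; open, the fingers measure 117 mm over their backs; the gripper's body (75 mm by 190 mm) begins 51 mm behind the grasp point.
Start: joints at [1.054, 0.527, 1.433, -0, 1.181, -0.178], TCP at [0.208, 0.589, 0.223] pointing down, gripper open.
Joint ranges: [-3.08, 3.08], [-0.75, 2.2], [0.22, 2.44], [-1.43, 4.57], [0, 2.65], [-2.85, 2.85]. Speed limits (rad/s): [2.79, 2.79, 3.14, 3.14, 3.14, 3.14].

INTERFACE

Orientations are given as a unit quaternion [x, y, z, w].
In Python, from rig import robot gives the robot as it stands.
- The arm moves only by the tool move_arm, never from a script. Its argument "rows" is one flat list of numbers, 7 for each row, row after row: the shift along the world's x, y, z in mm, then the turn, a rotation vector about the world's x, y, z in rad, then the closure, from 0 (fully open) to 1 (shut). A call has 1 to 12 rows; each row shifts and turns the commanded pose from where the row before left it; what a row does not reach is not made up. A row lasts 1/10 s, in which the tool goes at most 50 mm and 8.59 degrees, less where a joint would pass 70% of its speed; a pose out of reach is approached as far as the arm can. A call with a gripper value outside its range is refused whole. The fingers move at their own pace and stop on an object; "grip_force" is the grip in N (left out, the last holds). Time passes only in rows, so rows that do not move let the fingers close. It gives the time, the measured TCP pose, the force and the opening at its end, in the units of the state.
- robot.get_obs(): the state, without advancing time (a new reading comes with each control period).
- robot.camera(name): name is "scene" or "top"; returns a dict with "color" (420x560x3 uint8, red, green, blue), "z_map" (420x560 float32, m along the optical axis (not along the pixel's ray), 0 where there is no reading), "camera_matrix" (3x3 intrinsics, pixels), "R" (3x3) and "t" (3): a world point X has camera coordinates R X + t. Camera axes: x right, y down, z forward; pixel columns grow to the right and rows downward; lengths in m; the calibration is good to about 2 mm. A picture is of the moment at which its call begins.
- robot.hand_in(): hands the job in, once; it reports no verdict.
Trained networks look in the newest picture that a camera, given by its name, has taken for a name from the list of things; names that differ only in an ending like _2 or _b are one class to them, and where a whole thing is asked for, a point or a joint stands for the part that bears it (a point fixed in the world has none). Each returns a list of dicts, best first, with "conf" (0 to 1); they miss things now and then, are a little off and sometimes report something else, mostly with a low value. They report only what shows in the picture. A call takes as long as a camera call. They do not tell look-alikes from the thing itself.
- robot.search_frame(camera, thing): "at" ([column, row] in pixels, amid what is visible of it).
- robot.spot_point(camera, thing): "at" ([column, row] in pixels: a listed point, or the origin of a listed thing).
The state is a dict: "time": time; "q": joint angles; "joint_velocities": joint speeds; "joint_torque": joint torques, N m; "position": TCP position; "tool_rot": TCP orientation; "ft_force": force on the tool from outside, world axes, zero at the start; "moment": the same for the moment, N m; "grip_width": finger opening in m.
Only numpy, scipy, OpenCV 4.12 (cv2) and the standard library are available. Lean on these libraries where they do the work, as an engineer would, in place of code of your own. Each camera call takes 0.05 s, during which the arm holds its last target.

TASK

Sort the parts of the stripped engine into their trays: both spark plugs in the red tray, both bearings in the yellow tray and the piston in the green tray. Set each part down flat on the tray's floor rather than dropping it in, plugs and bearings lying flat, not leaning or piled on each other, and the piston standing upright, and do not knock over the cup of screws.

Things in the scene. Friction and masses are not known exactly. Their poses are not given: they have to be found in the camera images.
- plug_a: One spark plug lying on its side: brass tip at one end, white ceramic insulator, octagonal steel shell 20.8 across flats and 16 long, dark thread at the other end; 62 long, 50 g. Origin on the plug's axis at the middle of the steel shell (the place to grip, near its centre of mass), 10.4 above what it lies on. x runs along the plug towards the white insulator: the plug reaches 36 that way and 26 towards the thread (all sizes in mm).
- plug_b: The other spark plug lying on its side: brass tip at one end, white ceramic insulator, octagonal steel shell 20.8 across flats and 16 long, dark thread at the other end; 62 long, 50 g. Origin on the plug's axis at the middle of the steel shell (the place to grip, near its centre of mass), 10.4 above what it lies on. x runs along the plug towards the white insulator: the plug reaches 36 that way and 26 towards the thread (all sizes in mm).
- bearing_a: One ball bearing lying flat: steel ring 42 in diameter, 13 thick, black seals on both faces round a small dark bore; 80 g. Origin at its centre, 6.5 above what it lies on; z is its axis (all sizes in mm).
- bearing_b: The other ball bearing lying flat: steel ring 42 in diameter, 13 thick, black seals on both faces round a small dark bore; 80 g. Origin at its centre, 6.5 above what it lies on; z is its axis (all sizes in mm).
- piston: Aluminium piston standing crown up: plain cylinder 44 in diameter, 36 high, two dark ring grooves, coppery disc on its crown; 120 g. Origin at the centre of its underside, z up along its axis (all sizes in mm).
- tray_red: Red plastic tray for the spark plugs, open on top, fixed to the bench for the job. 128 (x) by 168 (y) outside, 20 high, walls and floor 4 thick, so 120 by 160 inside. Origin at the centre of its underside; the inner floor is 4 above it, the rim 20. x and y run along its sides, z up (all sizes in mm).
- tray_yellow: Yellow plastic tray for the bearings, open on top, fixed to the bench for the job. 128 (x) by 168 (y) outside, 20 high, walls and floor 4 thick, so 120 by 160 inside. Origin at the centre of its underside; the inner floor is 4 above it, the rim 20. x and y run along its sides, z up (all sizes in mm).
- tray_green: Green plastic tray for the piston, open on top, fixed to the bench for the job. 128 (x) by 168 (y) outside, 20 high, walls and floor 4 thick, so 120 by 160 inside. Origin at the centre of its underside; the inner floor is 4 above it, the rim 20. x and y run along its sides, z up (all sizes in mm).
- cup: Bystander: loose small round steel cup filled with screws, 48 in diameter at the rim, 42 at the foot, about 47 high with the screws, 150 g, standing somewhere among the parts. Origin at the centre of its underside, z up. It must stay standing (all sizes in mm).
Not all that is in view belongs to the job. What is shaped like the bearing_b but orange or purple is not meant.

How it is judged:
At the end, for the whole second after the job is handed in: Both plugs lie in the red tray and both bearings in the yellow one, flat on its floor (within 0.2 rad and 6 mm), not leaning or piled; the piston stands upright (0.2 rad) on the green tray's floor; all released and at rest; the cup of screws stands (x of plug_a in the frame of tray_red between -0.055 and 0.055 m and y of plug_a in the frame of tray_red between -0.075 and 0.075 m and z of plug_a in the frame of tray_red between -0.002 and 0.0205 m and angle between plug_a's own x axis and vertical between 1.37 and 1.77 rad and linear speed of each of plug_a, plug_b, bearing_a, bearing_b, piston below 0.02 m/s and contact force between the fingers and plug_a below 0.05 N and x of plug_b in the frame of tray_red between -0.055 and 0.055 m and y of plug_b in the frame of tray_red between -0.075 and 0.075 m and z of plug_b in the frame of tray_red between -0.002 and 0.0205 m and angle between plug_b's own x axis and vertical between 1.37 and 1.77 rad and contact force between the fingers and plug_b below 0.05 N and x of bearing_a in the frame of tray_yellow between -0.055 and 0.055 m and y of bearing_a in the frame of tray_yellow between -0.075 and 0.075 m and z of bearing_a in the frame of tray_yellow between -0.002 and 0.0165 m and angle between the z axis of each of bearing_a, bearing_b and the z axis of tray_yellow, either way round below 0.2 rad and contact force between the fingers and bearing_a below 0.05 N and x of bearing_b in the frame of tray_yellow between -0.055 and 0.055 m and y of bearing_b in the frame of tray_yellow between -0.075 and 0.075 m and z of bearing_b in the frame of tray_yellow between -0.002 and 0.0165 m and contact force between the fingers and bearing_b below 0.05 N and x of piston in the frame of tray_green between -0.055 and 0.055 m and y of piston in the frame of tray_green between -0.075 and 0.075 m and z of piston in the frame of tray_green between -0.002 and 0.01 m and angle between each of piston, cup's own z axis and vertical below 0.2 rad and contact force between the fingers and piston below 0.05 N); the robot touches nothing.
It fails at once if the cup of screws is knocked over (tilted by more than 0.5 rad) (angle between cup's own z axis and vertical above 0.5 rad).
It fails at once if a part is dropped or flung (it moves faster than 0.9 m/s out of the gripper, as after a fall of about 4 cm) ((linear speed of plug_a above 0.9 m/s and contact force between the fingers and plug_a below 0.05 N) or (linear speed of plug_b above 0.9 m/s and contact force between the fingers and plug_b below 0.05 N) or (linear speed of bearing_a above 0.9 m/s and contact force between the fingers and bearing_a below 0.05 N) or (linear speed of bearing_b above 0.9 m/s and contact force between the fingers and bearing_b below 0.05 N) or (linear speed of piston above 0.9 m/s and contact force between the fingers and piston below 0.05 N)).
It also fails if it takes over 120 s, if anything falls off the work surface, if the arm or the gripper's body presses on something with over 40 N, if the wrist force passes 120 N, or if a joint passes its speed limit or range.

## Working session

There is one attempt and no reset: what is moved stays moved. The work goes in short steps, Python scripts to look and compute and a tool call to move; the robot and the scene stay as the last step left them, time stands still between calls to the robot, and variables do not carry over. Pictures are saved under pics/ and viewed, and the job is handed in when it is done.

Besides the shell and the picture viewer there is one more tool, called after ">>>" as a command line: name --argument value ..., lists and objects as JSON in quotes. move_arm: Moves the arm, as the interface text tells. Its arguments: {"type":"object","properties":{"rows":{"type":"array","items":{"type":"number"}},"grip_force":{"type":"number"}},"required":["rows"]}

```bash
ls; mkdir -p pics; cat > h.py <<'E'
import numpy as np,cv2
from rig import robot
def snap(n,tag):
    c=robot.camera(n); cv2.imwrite(f'pics/{tag}.png',cv2.cvtColor(c['color'],cv2.COLOR_RGB2BGR)); return c
def ray(c,uv,z):
    K=np.array(c['camera_matrix']);R=np.array(c['R']);t=np.array(c['t'])
    d=R.T@np.linalg.inv(K)@np.array([uv[0],uv[1],1.]);o=-R.T@t
    return o+d*(z-o[2])/d[2]
def cloud(c):
    K=np.array(c['camera_matrix']);R=np.array(c['R']);t=np.array(c['t']);z=c['z_map']
    v,u=np.mgrid[:z.shape[0],:z.shape[1]]
    p=np.stack([(u-K[0,2])/K[0,0]*z,(v-K[1,2])/K[1,1]*z,z],-1)
    return (p-t)@R
E
python3 - <<'E'
from h import *
np.set_printoptions(precision=4,suppress=True)
for n in('top','scene'):
    c=snap(n,n+'0')
    P=cloud(c)
    for th in['plug_a','bearing_a','piston','cup','tray_red','tray_yellow','tray_green']:
        for d in robot.spot_point(n,th):
            u,v=np.round(d['at']).astype(int); print(n,th,round(d['conf'],2),np.round(d['at'],1),P[v,u] if 0<=v<420 and 0<=u<560 else '')
print(robot.get_obs())
E
```

```text
pics
top plug_a 0.65 [125.9 255.3] [0.3843 0.3044 0.0209]
top plug_a 0.6 [188.8 231.4] [0.4355 0.1817 0.0202]
top bearing_a 0.81 [366.9 238.1] [ 0.43   -0.1773  0.0155]
top bearing_a 0.67 [353.  194.5] [ 0.5207 -0.1502  0.0134]
top bearing_a 0.64 [409.7 219.5] [ 0.4696 -0.2665  0.0106]
top bearing_a 0.53 [372.4 282.1] [ 0.3425 -0.1858  0.0154]
top bearing_a 0.52 [250.2 218.9] [0.4638 0.06   0.0134]
top piston 0.77 [303.2 219. ] [ 0.4629 -0.0467  0.0335]
top cup 0.68 [416.5 265.9] [ 0.3745 -0.268   0.0363]
top tray_red 0.62 [290.5 135.4] [ 0.6488 -0.0191  0.0027]
top tray_yellow 0.84 [163.6 146.6] [0.6156 0.2473 0.0042]
top tray_green 0.75 [416.3 161.3] [ 0.5977 -0.2858  0.0015]
scene plug_a 0.83 [410.2 309.1] [0.3926 0.3053 0.0192]
scene plug_a 0.69 [207.6 162. ] [ 0.6025 -0.2784  0.0049]
scene plug_a 0.65 [359.2 269.7] [0.4346 0.1857 0.0214]
scene bearing_a 0.77 [316.  231.4] [0.4627 0.053  0.0147]
scene bearing_a 0.7 [312.5 146.9] [ 0.3344 -0.1917  0.0136]
scene bearing_a 0.66 [258.6 184.5] [ 0.5184 -0.1365  0.0154]
scene bearing_a 0.54 [259.4 149.3] [ 0.465  -0.2514  0.0137]
scene
[... 179 characters left out ...]
_red 0.73 [229.9 241.8] [ 0.6473 -0.018   0.0037]
scene tray_yellow 0.9 [299.1 341.1] [0.6157 0.254  0.0014]
scene tray_yellow 0.63 [315.8 231.8] [0.4636 0.0546 0.0133]
scene tray_green 0.7 [207.6 161.4] [ 0.6012 -0.282   0.0048]
{'time': 0.8, 'q': array([ 1.0535,  0.5274,  1.4327,  0.    ,  1.1814, -0.1785]), 'joint_velocities': array([0.0006, 0.0003, 0.0006, 0.0009, 0.001 , 0.001 ]), 'joint_torque': array([ -0.0004, -43.9949, -17.6978,   0.0633,   0.0504,  -0.    ]), 'position': array([0.2077, 0.5895, 0.2226]), 'tool_rot': array([0.1686, 0.9857, 0.    , 0.    ]), 'ft_force': array([ 0.2979, -0.6371,  0.1313]), 'moment': array([-0.0169,  0.0312,  0.0369]), 'grip_width': 0.08694633882708237}
```

View pics/top0.png

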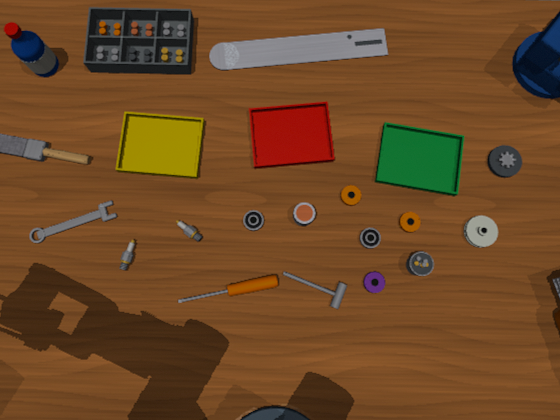

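View pics/scene0.png

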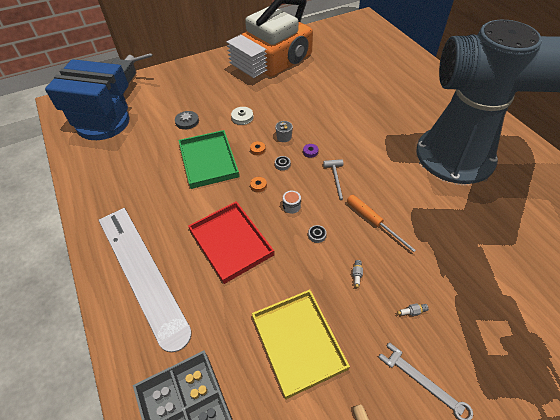

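```bash
python3 - <<'E'
from h import *
np.set_printoptions(precision=4,suppress=True)
ct=robot.camera('top'); cs=robot.camera('scene')
Pt,Ps=cloud(ct),cloud(cs)
print('table',np.median(Pt[300:330,380:420,2]),np.std(Pt[300:330,380:420,2]))
things={'pa':(.384,.304),'pb':(.4355,.182),'ba':(.463,.055),'bb':(.432,-.178),'piston':(.463,-.045),'cup':(.377,-.266),'or1':(.52,-.145),'or2':(.468,-.26)}
for k,(x,y) in things.items():
    for nm,P,c in(('top',Pt,ct),('scene',Ps,cs)):
        z=c['z_map']; m=(np.hypot(P[...,0]-x,P[...,1]-y)<.045)&(P[...,2]>.006)&(P[...,2]<.06)&(z>0)
        q=P[m]; 
        if len(q)<5: print(k,nm,len(q));continue
        med=(q.min(0)+q.max(0))/2
        cc=q[:,:2]-q[:,:2].mean(0); w,v=np.linalg.eigh(cc.T@cc)
        print(k,nm,len(q),'mid',med[:2],'mean',q.mean(0),'ext',np.ptp(q,0),'axis',np.degrees(np.arctan2(v[1,1],v[0,1])))
# trays by colour
hsv=cv2.cvtColor(ct['color'],cv2.COLOR_RGB2HSV)
for nm,h,lo in(('yellow',(24,33),150),('red',(0,6),200),('green',(50,75),150)):
    m=cv2.inRange(hsv,(h[0],lo,50),(h[1],255,255)); n,l,s,ce=cv2.connectedComponentsWithStats(m); i=1+np.argmax(s[1:,4])
    q=Pt[(l==i)&(Pt[...,2]<.008)][:,:2]
    print(nm,s[i],cv2.minAreaRect((q*1000).astype(np.float32)))
    cn,_=cv2.findContours((l==i).astype(np.uint8),0,2); r=cv2.minAreaRect(max(cn,key=len)); b=cv2.boxPoints(r)
    print('rim corners',[ray(ct,p,.02)[:2].round(3) for p in b])
a=cv2.resize(ct['color'][210:280,100:280],None,fx=4.4,fy=4.4,interpolation=cv2.INTER_CUBIC);cv2.imwrite('pics/crop1.png',a[...,::-1])
a=cv2.resize(cs['color'][250:330,330:440],None,fx=6,fy=6,interpolation=cv2.INTER_CUBIC);cv2.imwrite('pics/crop2.png',a[...,::-1])
E
```

```text
table -0.0008232131750602118 0.041056591899679945
pa top 246 mid [0.3852 0.3063] mean [0.3825 0.3048 0.0162] ext [0.0607 0.026  0.0157] axis 164.98156648166935
pa scene 253 mid [0.3867 0.3082] mean [0.3852 0.3088 0.0167] ext [0.0599 0.0256 0.0176] axis 162.61913544470448
pb top 227 mid [0.4375 0.1857] mean [0.4363 0.1829 0.0163] ext [0.0427 0.0556 0.0192] axis 54.518242548606786
pb scene 201 mid [0.4371 0.1866] mean [0.4386 0.1868 0.0169] ext [0.0429 0.0525 0.0168] axis 53.897902097711295
ba top 326 mid [0.4621 0.055 ] mean [0.4615 0.0548 0.0127] ext [0.0415 0.0392 0.0107] axis -158.4815671431827
ba scene 238 mid [0.4618 0.0566] mean [0.4622 0.0578 0.0132] ext [0.0403 0.0403 0.011 ] axis 49.07124481220202
bb top 331 mid [ 0.431  -0.1823] mean [ 0.4309 -0.1825  0.0124] ext [0.0408 0.0399 0.0099] axis 139.6352547073455
bb scene 169 mid [ 0.4302 -0.1828] mean [ 0.431  -0.1794  0.0126] ext [0.0404 0.0445 0.0109] axis 67.84845072116303
piston top 416 mid [ 0.4741 -0.0411] mean [ 0.4729 -0.0468  0.0337] ext [0.0433 0.0554 0.0356] axis 153.93590963998562
piston scene 335 mid [ 0.4746 -0.045
[... 808 characters left out ...]
 66 4825] ((622.1658325195312, 252.7447509765625), (165.5570526123047, 135.64236450195312), 86.28284454345703)
rim corners [array([0.557, 0.341]), array([0.688, 0.341]), array([0.677, 0.164]), array([0.546, 0.168])]
red [ 249  101   86   67 4700] ((651.509521484375, -22.152969360351562), (137.7186737060547, 169.9430389404297), 6.871703147888184)
rim corners [array([0.701, 0.071]), array([ 0.721, -0.1  ]), array([ 0.589, -0.111]), array([0.57 , 0.055])]
green [ 376  123   88   72 4608] ((602.45703125, -291.3874816894531), (158.54672241210938, 116.81804656982422), 81.14037322998047)
rim corners [array([ 0.549, -0.193]), array([ 0.676, -0.216]), array([ 0.649, -0.388]), array([ 0.524, -0.361])]
```

View pics/crop1.png

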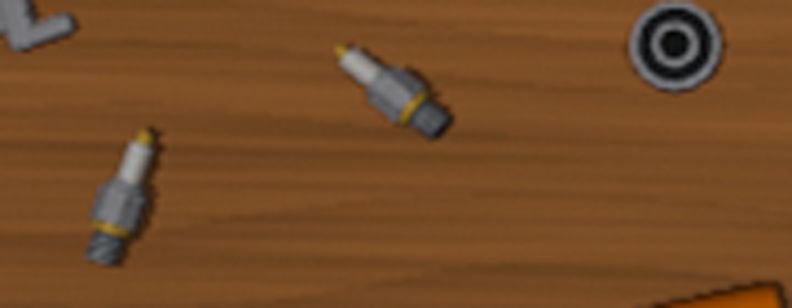

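View pics/crop2.png

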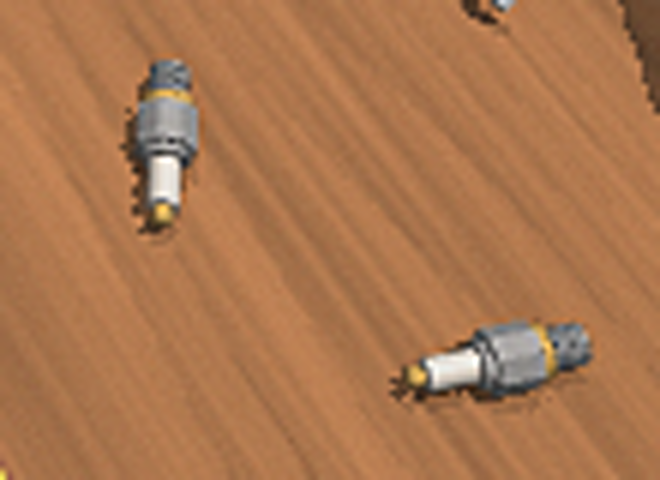

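The scene picture and the top picture agree. In the top view the two plugs are at (128,255) and (189,231), and the black-seal bearings are at (253,220) and (370,238). The piston is at (304,213), the cup at (421,264), and the trays at (160,145), (291,135) and (420,158). I'll start with plug A.

>>> move_arm --rows '[17.4,-28.1,-14.2,0,0,0.006,0.3,17.4,-28.1,-14.2,0,0,0.006,0.3,17.4,-28.1,-14.2,0,0,0.006,0.3,17.4,-28.1,-14.2,0,0,0.006,0.3,17.4,-28.1,-14.2,0,0,0.006,0.3,17.4,-28.1,-14.2,0,0,0.006,0.3,17.4,-28.1,-14.2,0,0,0.006,0.3,17.4,-28.1,-14.2,0,0,0.006,0.3,17.4,-28.1,-14.2,0,0,0.006,0.3,17.4,-28.1,-14.2,0,0,0.006,0.3,0,0,0,0,0,0,0.3,0,0,0,0,0,0,0.3]' --grip_force 15

```text
time: 2.1
position: [0.3821, 0.3081, 0.0804]
tool_rot: [0.14, 0.99, -0.0, -0.0]
ft_force: [-1.1, 0.0, 0.2]
grip_width: 0.0606
```

>>> move_arm --rows '[0,0,-20,0,0,0,0.3,0,0,-20,0,0,0,0.3,0,0,-18,0,0,0,0.3,0,0,-12,0,0,0,0.3,0,0,-6,0,0,0,0.3,0,0,0,0,0,0,0.3,0,0,0,0,0,0,1,0,0,0,0,0,0,1,0,0,0,0,0,0,1,0,0,0,0,0,0,1,0,0,0,0,0,0,1,0,0,0,0,0,0,1]'

```text
time: 3.3
position: [0.3817, 0.3084, 0.0047]
tool_rot: [0.139, 0.99, 0.0, 0.0]
ft_force: [0.9, -0.6, -1.2]
grip_width: 0.0212
```

>>> move_arm --rows '[0,0,10,0,0,0,1,0,0,20,0,0,0,1,0,0,25,0,0,0,1,0,0,20,0,0,0,1,0,0,5,0,0,0,1]'

```text
time: 3.8
position: [0.3828, 0.3091, 0.0869]
tool_rot: [0.139, 0.99, 0.001, 0.002]
ft_force: [0.0, 0.2, -0.4]
grip_width: 0.0204
```

>>> move_arm --rows '[12,-18,0,0,0,-0.07,1,22,-30,0,0,0,-0.1,1,25,-33,0,0,0,-0.1,1,25,-33,0,0,0,-0.1,1,25,-33,0,0,0,-0.1,1,25,-33,0,0,0,-0.1,1,25,-33,0,0,0,-0.1,1,25,-33,0,0,0,-0.1,1,25,-34,0,0,0,-0.1,1,25,-34,0,0,0,-0.1,1,22,-30,0,0,0,-0.1,1,14,-20,0,0,0,-0.1,1]'

```text
time: 5.0
position: [0.6531, -0.0583, 0.0839]
tool_rot: [0.665, 0.747, 0.0, 0.0]
ft_force: [-0.1, 0.2, -1.2]
grip_width: 0.0201
```

>>> move_arm --rows '[0,0,0,0,0,0,1,0,0,0,0,0,0,1,0,0,0,0,0,0,1]'

```text
time: 5.3
position: [0.65, -0.0543, 0.0838]
tool_rot: [0.662, 0.749, -0.001, -0.001]
ft_force: [0.2, 0.6, -1.0]
grip_width: 0.0203
```

```bash
python3 - <<'E'
from h import *
c=snap('scene','s1')
cv2.imwrite('pics/s1.png',cv2.resize(c['color'][130:300,160:360],None,fx=4,fy=3.5)[...,::-1])
print(robot.get_obs()['position'])
E
```

```text
[ 0.65019116 -0.05407414  0.08404294]
```

View pics/s1.png

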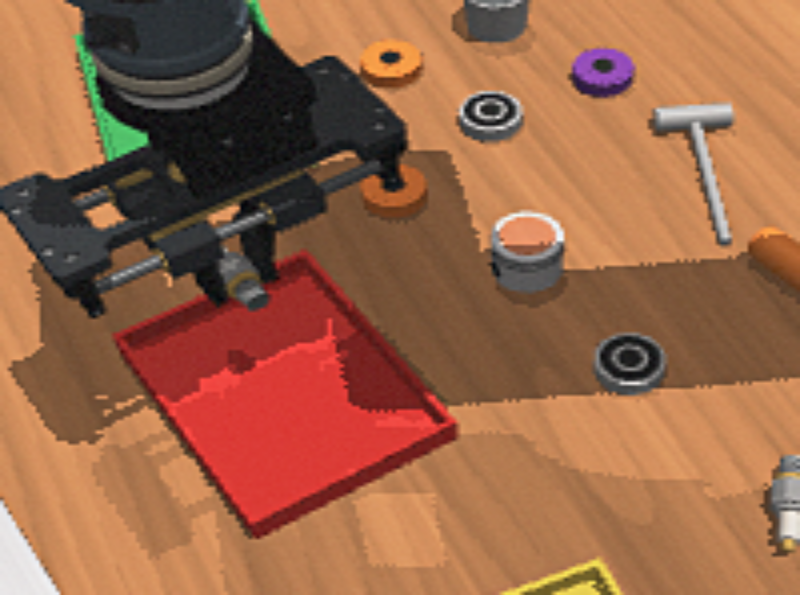

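The plug is held level between the fingers, with its thread end at about (250,285) in the crop, above the far half of the red tray. Next I'll lower it.

>>> move_arm --rows '[0,-2,-15,0,0,0,1,0,0,-20,0,0,0,1,0,0,-18,0,0,0,1,0,0,-11,0,0,0,1,0,0,-6,0,0,0,1,0,0,-3,0,0,0,1,0,0,-2,0,0,0,1,0,0,0,0,0,0,1]'

```text
time: 6.15
position: [0.652, -0.0576, 0.0099]
tool_rot: [0.663, 0.749, 0.0, 0.0]
ft_force: [0.0, -0.2, -0.3]
grip_width: 0.0204
```

>>> move_arm --rows '[0,0,-1,0,0,0,1,0,0,0,0,0,0,1,0,0,0,0,0,0,0.65,0,0,0,0,0,0,0.5,0,0,0,0,0,0,0.5,0,0,0,0,0,0,0.5,0,0,10,0,0,0,0.5,0,0,20,0,0,0,0.5,0,0,25,0,0,0,0.5,0,0,20,0,0,0,0.5]'

```text
time: 7.15
position: [0.6521, -0.0576, 0.0854]
tool_rot: [0.663, 0.749, 0.0, 0.001]
ft_force: [0.2, -0.8, -0.2]
grip_width: 0.0433
```

>>> move_arm --rows '[-12,14,0,0,0,-0.04,0.3,-23,25,0,0,0,-0.08,0.3,-23,25,0,0,0,-0.08,0.3,-23,25,0,0,0,-0.08,0.3,-23,25,0,0,0,-0.08,0.3,-23,25,0,0,0,-0.08,0.3,-23,25,0,0,0,-0.08,0.3,-23,25,0,0,0,-0.08,0.3,-23,25,0,0,0,-0.08,0.3,-22,26,0,0,0,-0.07,0.3,0,0,0,0,0,0,0.3,0,0,0,0,0,0,0.3]'

```text
time: 8.35
position: [0.4341, 0.183, 0.0842]
tool_rot: [0.89, 0.455, 0.001, 0.0]
ft_force: [0.4, -0.3, -0.5]
grip_width: 0.0611
```

```bash
python3 - <<'E'
from h import *
o=robot.get_obs();x,y=o['tool_rot'][:2];print(o['position'],2*np.degrees(np.arctan2(y,x))-90)
c=robot.camera('scene')
a=cv2.resize(c['color'][130:330,160:440],None,fx=2.8,fy=2.8)
cv2.imwrite('pics/s2.png',a[...,::-1])
E
```

```text
[0.43410585 0.18300012 0.08423774] -35.83191056195011
```

View pics/s2.png

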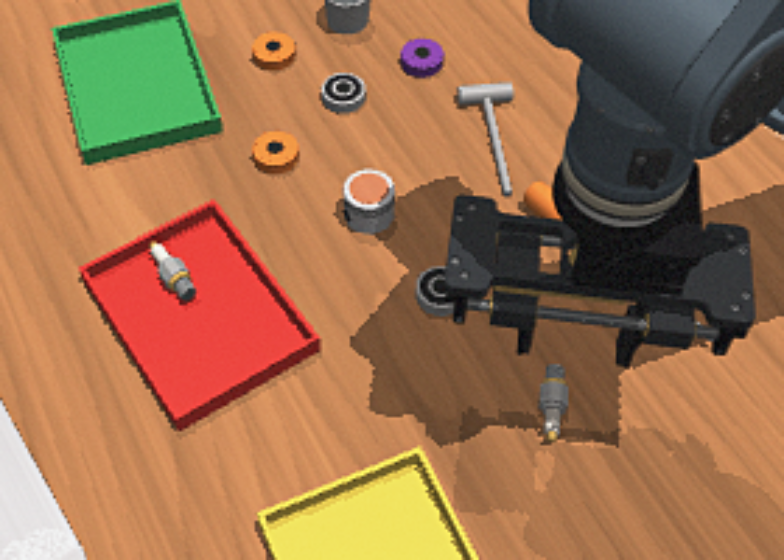

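Plug A lies flat in the red tray at (172,270), well inside the walls, and the jaws straddle plug B at (553,400). Next I'll grasp it.

>>> move_arm --rows '[0,0,-20,0,0,0,0.3,0,0,-22,0,0,0,0.3,0,0,-20,0,0,0,0.3,0,0,-12,0,0,0,0.3,0,0,-5,0,0,0,0.3,0,0,-1,0,0,0,0.3,0,0,0,0,0,0,1,0,0,0,0,0,0,1,0,0,0,0,0,0,1,0,0,0,0,0,0,1,0,0,0,0,0,0,1,0,0,0,0,0,0,1]'

```text
time: 9.6
position: [0.4339, 0.1826, 0.0037]
tool_rot: [0.891, 0.454, 0.0, 0.0]
ft_force: [-0.5, -0.1, 0.1]
grip_width: 0.021
```

>>> move_arm --rows '[0,0,10,0,0,0,1,0,0,20,0,0,0,1,0,0,25,0,0,0,1,0,0,20,0,0,0,1,0,0,5,0,0,0,1]'

```text
time: 10.1
position: [0.4348, 0.1827, 0.0858]
tool_rot: [0.891, 0.454, 0.002, 0.001]
ft_force: [-0.6, 0.1, -0.2]
grip_width: 0.0206
```

>>> move_arm --rows '[12,-10,0,0,0,0.04,1,22,-17,0,0,0,0.08,1,22,-17,0,0,0,0.08,1,22,-18,0,0,0,0.08,1,22,-18,0,0,0,0.08,1,22,-18,0,0,0,0.08,1,22,-18,0,0,0,0.08,1,22,-18,0,0,0,0.08,1,22,-18,0,0,0,0.08,1,22,-15,0,0,0,0.07,1,0,0,0,0,0,0,1,0,0,0,0,0,0,1]'

```text
time: 11.3
position: [0.6428, 0.0153, 0.0826]
tool_rot: [0.663, 0.748, -0.001, -0.001]
ft_force: [-0.4, 0.5, -1.0]
grip_width: 0.0208
```

>>> move_arm --rows '[0,0,-15,0,0,0,1,0,0,-20,0,0,0,1,0,0,-18,0,0,0,1,0,0,-11,0,0,0,1,0,0,-6,0,0,0,1,0,0,-3,0,0,0,1,0,0,-2,0,0,0,1,0,0,0,0,0,0,1]'

```text
time: 12.1
position: [0.644, 0.0155, 0.0089]
tool_rot: [0.663, 0.749, 0.0, 0.0]
ft_force: [0.6, -0.2, -0.8]
grip_width: 0.0206
```

>>> move_arm --rows '[0,0,-1,0,0,0,1,0,0,0,0,0,0,1,0,0,0,0,0,0,0.65,0,0,0,0,0,0,0.5,0,0,0,0,0,0,0.5,0,0,0,0,0,0,0.5,0,0,10,0,0,0,0.5,0,0,20,0,0,0,0.5,0,0,25,0,0,0,0.5,0,0,20,0,0,0,0.5]'

```text
time: 13.1
position: [0.6441, 0.0154, 0.0844]
tool_rot: [0.663, 0.749, 0.0, 0.001]
ft_force: [0.4, -0.7, 0.4]
grip_width: 0.0436
```

>>> move_arm --rows '[-12,3,0,0,0,-0.025,0.2,-24,5,0,0,0,-0.025,0.2,-25,5,0,0,0,-0.025,0.2,-25,5,0,0,0,-0.025,0.2,-25,5,0,0,0,-0.025,0.2,-25,5,0,0,0,-0.025,0.2,-24,6,0,0,0,-0.025,0.2,-22,6,0,0,0,-0.01,0.2,0,0,0,0,0,0,0.2,0,0,0,0,0,0,0.2]'

```text
time: 14.1
position: [0.463, 0.0553, 0.0833]
tool_rot: [0.729, 0.685, 0.001, 0.001]
ft_force: [0.3, -0.8, 0.9]
grip_width: 0.0693
```

```bash
python3 - <<'E'
from h import *
o=robot.get_obs();x,y=o['tool_rot'][:2];print(o['position'],2*np.degrees(np.arctan2(y,x))-90,o['grip_width'])
c=robot.camera('scene')
a=cv2.resize(c['color'][130:330,160:440],None,fx=2.8,fy=2.8)
cv2.imwrite('pics/s3.png',a[...,::-1])
E
```

```text
[0.46299878 0.05533825 0.08325413] -3.5848786983914067 0.06930200798376338
```

View pics/s3.png

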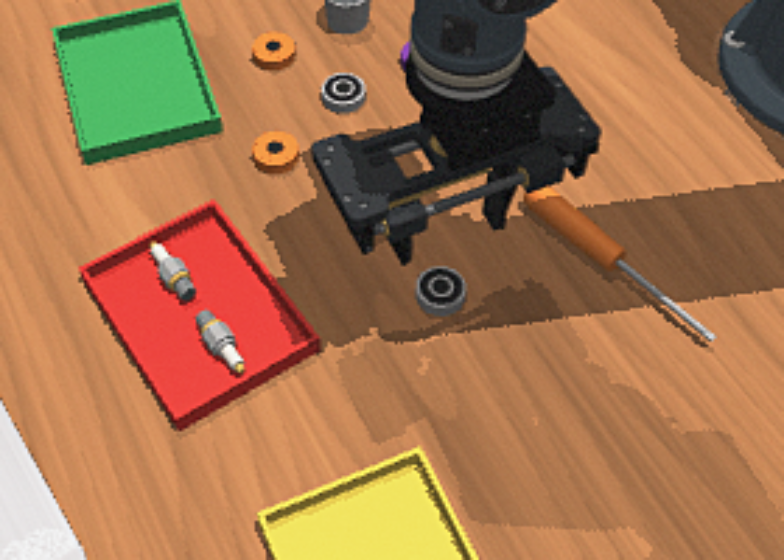

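Both plugs lie flat and apart in the red tray, at (172,270) and (220,340). The gripper is above bearing A at (440,290).

>>> move_arm --rows '[0,0,-20,0,0,0,0.2,0,0,-22,0,0,0,0.2,0,0,-20,0,0,0,0.2,0,0,-12,0,0,0,0.2,0,0,-5,0,0,0,0.2,0,0,-1,0,0,0,0.2,0,0,0,0,0,0,1,0,0,0,0,0,0,1,0,0,0,0,0,0,1,0,0,0,0,0,0,1,0,0,0,0,0,0,1,0,0,0,0,0,0,1]'

```text
time: 15.35
position: [0.4621, 0.0554, 0.003]
tool_rot: [0.729, 0.684, 0.0, 0.0]
ft_force: [0.2, 0.4, 4.0]
grip_width: 0.0413
```

>>> move_arm --rows '[0,0,10,0,0,0,1,0,0,20,0,0,0,1,0,0,25,0,0,0,1,0,0,20,0,0,0,1,0,0,5,0,0,0,1,0,0,0,0,0,0,1]' --grip_force 20

```text
time: 15.95
position: [0.462, 0.0555, 0.0833]
tool_rot: [0.729, 0.685, 0.001, 0.001]
ft_force: [0.1, -1.0, -0.4]
grip_width: 0.041
```

>>> move_arm --rows '[10,10,0,0,0,0,1,18,19,0,0,0,0,1,21,22,0,0,0,0,1,21,22,0,0,0,0,1,21,22,0,0,0,0,1,21,22,0,0,0,0,1,21,22,0,0,0,0,1,14,14,0,0,0,0,1,6,8,0,0,0,0,1,0,0,0,0,0,0,1,0,0,0,0,0,0,1]'

```text
time: 17.05
position: [0.6132, 0.2162, 0.0814]
tool_rot: [0.729, 0.685, -0.001, -0.001]
ft_force: [-0.2, 0.3, -0.8]
grip_width: 0.0414
```

```bash
python3 - <<'E'
from h import *
o=robot.get_obs();x,y=o['tool_rot'][:2];print(o['position'],2*np.degrees(np.arctan2(y,x))-90,o['grip_width'],o['ft_force'])
c=robot.camera('scene')
a=cv2.resize(c['color'][220:400,220:420],None,fx=3.3,fy=3.3)
cv2.imwrite('pics/s4.png',a[...,::-1])
E
```

```text
[0.61321229 0.21621387 0.08137397] -3.589527221973057 0.04136645815610826 [-0.22350899  0.25834944 -0.82806585]
```

View pics/s4.png

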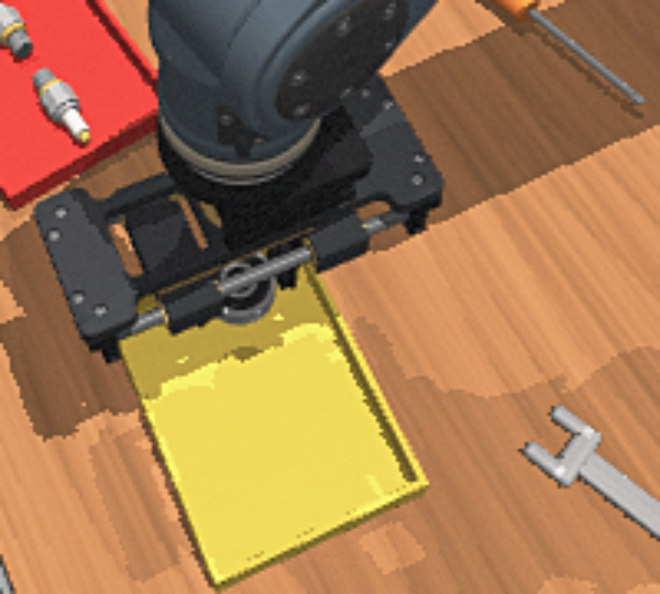

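The bearing is held level at (248,290), over the near-robot half of the yellow tray and clear of its walls. Next I'll lower it.

>>> move_arm --rows '[0,0,-15,0,0,0,1,0,0,-20,0,0,0,1,0,0,-18,0,0,0,1,0,0,-11,0,0,0,1,0,0,-6,0,0,0,1,0,0,-3,0,0,0,1,0,0,-1,0,0,0,1,0,0,0,0,0,0,1]'

```text
time: 17.9
position: [0.6152, 0.2165, 0.0091]
tool_rot: [0.729, 0.684, 0.0, 0.0]
ft_force: [-0.8, 1.0, -1.0]
grip_width: 0.0408
```

>>> move_arm --rows '[0,0,-2,0,0,0,1,0,0,0,0,0,0,1,0,0,0,0,0,0,1]'

```text
time: 18.2
position: [0.6152, 0.2166, 0.007]
tool_rot: [0.729, 0.685, 0.001, 0.0]
ft_force: [0.8, 0.1, 0.1]
grip_width: 0.0415
```

>>> move_arm --rows '[0,0,0,0,0,0,0.45,0,0,0,0,0,0,0.37,0,0,0,0,0,0,0.37,0,0,0,0,0,0,0.37,0,0,10,0,0,0,0.37,0,0,20,0,0,0,0.37,0,0,25,0,0,0,0.37,0,0,21,0,0,0,0.37]'

```text
time: 19.0
position: [0.615, 0.2165, 0.0843]
tool_rot: [0.729, 0.684, 0.0, 0.0]
ft_force: [0.2, -0.6, 0.9]
grip_width: 0.0547
```

>>> move_arm --rows '[-8,-16,0,0,0,0,0.25,-16,-34,0,0,0,-0.04,0.25,-17,-37,0,0,0,-0.05,0.25,-17,-37,0,0,0,-0.05,0.25,-17,-37,0,0,0,-0.05,0.25,-17,-37,0,0,0,-0.05,0.25,-17,-37,0,0,0,-0.05,0.25,-17,-37,0,0,0,-0.05,0.25,-17,-37,0,0,0,-0.04,0.25,-17,-37,0,0,0,-0.04,0.25,-16,-34,0,0,0,-0.04,0.25,-9,-19,0,0,0,0,0.25]'

```text
time: 20.2
position: [0.4292, -0.1853, 0.0834]
tool_rot: [0.867, 0.499, 0.0, 0.001]
ft_force: [0.6, -0.6, 0.2]
grip_width: 0.0655
```

>>> move_arm --rows '[0,0,0,0,0,0,0.25,0,0,0,0,0,0,0.25,0,0,0,0,0,0,0.25]'

```text
time: 20.5
position: [0.43, -0.1817, 0.0828]
tool_rot: [0.866, 0.501, 0.0, 0.0]
ft_force: [-0.3, -0.2, -0.2]
grip_width: 0.065
```

```bash
python3 - <<'E'
from h import *
o=robot.get_obs();x,y=o['tool_rot'][:2];print(o['position'],2*np.degrees(np.arctan2(y,x))-90,o['grip_width'],o['ft_force'])
c=robot.camera('scene')
a=cv2.resize(c['color'][100:400,160:440],None,fx=2,fy=2)
cv2.imwrite('pics/s5.png',a[...,::-1])
E
```

```text
[ 0.42996315 -0.18167672  0.08283415] -29.90824010682082 0.06499530053307072 [-0.2815694  -0.18061536 -0.20159578]
```

View pics/s5.png

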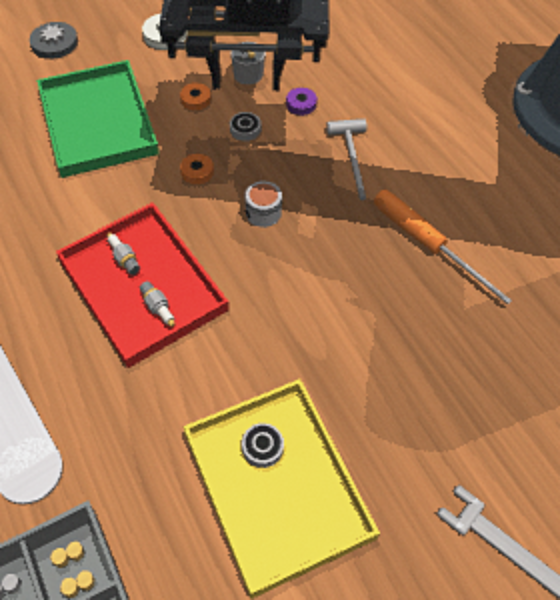

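Bearing A lies flat in the yellow tray at (262,445). The cup is standing at (248,65), behind the fingers. Next I'll go down on bearing B at (245,125).

>>> move_arm --rows '[0,-1,-20,0,0,0,0.25,0,0,-22,0,0,0,0.25,0,0,-19,0,0,0,0.25,0,0,-12,0,0,0,0.25,0,0,-5,0,0,0,0.25,0,0,-2,0,0,0,0.25,0,0,0,0,0,0,1,0,0,0,0,0,0,1,0,0,0,0,0,0,1,0,0,0,0,0,0,1,0,0,0,0,0,0,1]'

```text
time: 21.65
position: [0.4301, -0.1839, 0.0031]
tool_rot: [0.866, 0.5, 0.0, 0.001]
ft_force: [-0.6, -1.0, 3.3]
grip_width: 0.0411
```

>>> move_arm --rows '[0,0,10,0,0,0,1,0,0,20,0,0,0,1,0,0,25,0,0,0,1,0,0,20,0,0,0,1,0,0,5,0,0,0,1,0,0,0,0,0,0,1]'

```text
time: 22.25
position: [0.4299, -0.1837, 0.0834]
tool_rot: [0.866, 0.5, 0.0, 0.001]
ft_force: [0.8, -1.0, -1.0]
grip_width: 0.0414
```

>>> move_arm --rows '[6,15,0,0,0,0,1,14,33,0,0,0,0.04,1,16,40,0,0,0,0.05,1,16,40,0,0,0,0.05,1,16,40,0,0,0,0.05,1,16,40,0,0,0,0.05,1,16,40,0,0,0,0.05,1,16,40,0,0,0,0.05,1,16,40,0,0,0,0.04,1,16,40,0,0,0,0.04,1,16,40,0,0,0,0.04,1,14,35,0,0,0,0,1]'

```text
time: 23.45
position: [0.6071, 0.2614, 0.0805]
tool_rot: [0.729, 0.685, -0.001, -0.001]
ft_force: [-0.3, 0.7, -1.9]
grip_width: 0.0416
```

>>> move_arm --rows '[9,20,0,0,0,0,1,3,9,0,0,0,0,1,0,0,0,0,0,0,1,0,0,0,0,0,0,1,0,0,0,0,0,0,1]'

```text
time: 23.95
position: [0.6189, 0.2868, 0.082]
tool_rot: [0.73, 0.684, -0.001, -0.0]
ft_force: [-0.1, -0.0, -1.7]
grip_width: 0.0412
```

>>> move_arm --rows '[0,0,-15,0,0,0,1,0,0,-20,0,0,0,1,0,0,-18,0,0,0,1,0,0,-11,0,0,0,1,0,0,-6,0,0,0,1,0,0,-3,0,0,0,1,0,0,-2,0,0,0,1,0,0,0,0,0,0,1,0,0,0,0,0,0,1]'

```text
time: 24.85
position: [0.6202, 0.2887, 0.0083]
tool_rot: [0.729, 0.684, 0.001, 0.0]
ft_force: [0.6, -0.3, -0.3]
grip_width: 0.0413
```

>>> move_arm --rows '[0,0,-1,0,0,0,1,0,0,0,0,0,0,1,0,0,0,0,0,0,0.45,0,0,0,0,0,0,0.37,0,0,0,0,0,0,0.37,0,0,0,0,0,0,0.37,0,0,10,0,0,0,0.37,0,0,20,0,0,0,0.37,0,0,25,0,0,0,0.37,0,0,21,0,0,0,0.37]'

```text
time: 25.85
position: [0.62, 0.2886, 0.0843]
tool_rot: [0.729, 0.684, 0.0, 0.0]
ft_force: [0.0, 0.0, -0.3]
grip_width: 0.0544
```

>>> move_arm --rows '[-7,-16,0,0,0,0,0.15,-14,-32,0,0,0,-0.01,0.15,-16,-37,0,0,0,-0.01,0.15,-16,-37,0,0,0,-0.01,0.15,-16,-37,0,0,0,-0.01,0.15,-16,-37,0,0,0,-0.01,0.15,-16,-37,0,0,0,-0.02,0.15,-16,-37,0,0,0,-0.02,0.15,-15,-34,0,0,0,-0.005,0.15,-14,-30,0,0,0,0,0.15,0,0,0,0,0,0,0.15,0,0,0,0,0,0,0.15]'

```text
time: 27.05
position: [0.4741, -0.0462, 0.0832]
tool_rot: [0.761, 0.648, 0.0, 0.001]
ft_force: [-0.3, 0.5, 0.2]
grip_width: 0.0735
```

```bash
python3 - <<'E'
from h import *
o=robot.get_obs();x,y=o['tool_rot'][:2];print(o['position'],2*np.degrees(np.arctan2(y,x))-90,o['grip_width'],o['ft_force'])
c=robot.camera('scene')
a=cv2.resize(c['color'][100:400,160:440],None,fx=2,fy=2)
cv2.imwrite('pics/s6.png',a[...,::-1])
E
```

```text
[ 0.47410691 -0.04622036  0.08319664] -9.18064570834926 0.07348395856052102 [-0.27163289  0.45021727  0.17602225]
```

View pics/s6.png

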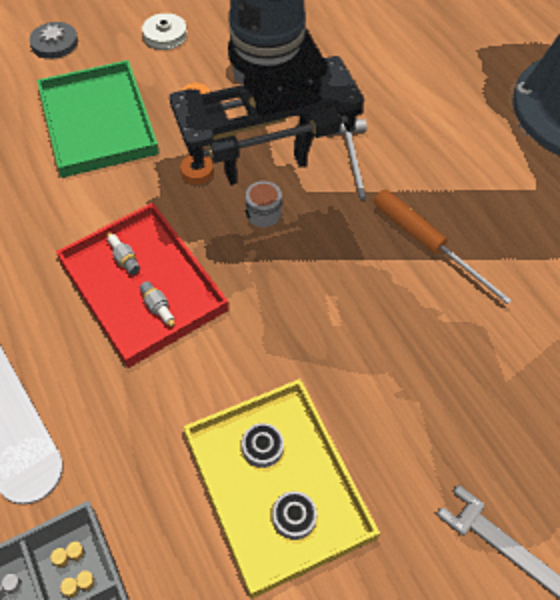

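Both bearings lie flat and apart in the yellow tray, at (262,445) and (294,515). The jaws are over the piston at (264,205).

>>> move_arm --rows '[0,1,-20,0,0,0,0.15,0,0,-22,0,0,0,0.15,0,0,-19,0,0,0,0.15,0,0,-11,0,0,0,0.15,0,0,-5,0,0,0,0.15,0,0,0,0,0,0,0.15,0,0,0,0,0,0,1,0,0,0,0,0,0,1,0,0,0,0,0,0,1,0,0,0,0,0,0,1,0,0,0,0,0,0,1]'

```text
time: 28.2
position: [0.4744, -0.0448, 0.006]
tool_rot: [0.761, 0.649, 0.0, 0.001]
ft_force: [0.8, 0.4, 2.6]
grip_width: 0.0437
```

>>> move_arm --rows '[0,0,10,0,0,0,1,0,0,20,0,0,0,1,0,0,25,0,0,0,1,0,0,20,0,0,0,1,0,0,5,0,0,0,1,0,0,0,0,0,0,1]'

```text
time: 28.8
position: [0.4739, -0.0446, 0.0864]
tool_rot: [0.761, 0.649, 0.0, 0.001]
ft_force: [-0.1, 0.9, -1.0]
grip_width: 0.0438
```

>>> move_arm --rows '[7,-13,0,0,0,0,1,14,-27,0,0,0,0,1,16,-31,0,0,0,0,1,16,-31,0,0,0,0,1,16,-31,0,0,0,0,1,16,-31,0,0,0,0,1,16,-31,0,0,0,0,1,14,-27,0,0,0,0,1,8,-15,0,0,0,0,1,3,-6,0,0,0,0,1,0,0,0,0,0,0,1,0,0,0,0,0,0,1]'

```text
time: 30.0
position: [0.5985, -0.2865, 0.0844]
tool_rot: [0.761, 0.649, -0.0, -0.002]
ft_force: [-0.3, 0.3, -1.2]
grip_width: 0.0436
```

>>> move_arm --rows '[0,0,-15,0,0,0,1,0,0,-20,0,0,0,1,0,0,-18,0,0,0,1,0,0,-11,0,0,0,1,0,0,-6,0,0,0,1,0,0,-3,0,0,0,1,0,0,-2,0,0,0,1,0,0,0,0,0,0,1,0,0,0,0,0,0,1]'

```text
time: 30.9
position: [0.6001, -0.2878, 0.0112]
tool_rot: [0.761, 0.649, 0.0, 0.001]
ft_force: [0.6, -0.3, -1.2]
grip_width: 0.0435
```

>>> move_arm --rows '[0,0,-1,0,0,0,1,0,0,0,0,0,0,1,0,0,0,0,0,0,0.45,0,0,0,0,0,0,0.33,0,0,0,0,0,0,0.33,0,0,0,0,0,0,0.33,0,0,10,0,0,0,0.33,0,0,20,0,0,0,0.33,0,0,25,0,0,0,0.33,0,0,25,0,0,0,0.33,0,0,20,0,0,0,0.33]'

```text
time: 32.0
position: [0.6002, -0.2879, 0.1119]
tool_rot: [0.761, 0.649, 0.0, 0.001]
ft_force: [0.3, 0.3, 0.0]
grip_width: 0.0581
```

>>> move_arm --rows '[-15,25,10,0,0,0,0.33,-20,30,10,0,0,0,0.33,-20,30,10,0,0,0,0.33,-20,30,10,0,0,0,0.33,-20,30,10,0,0,0,0.33,-20,30,10,0,0,0,0.33,-20,20,10,0,0,0,0.33,0,0,0,0,0,0,0.33,0,0,0,0,0,0,0.33]'

```text
time: 32.9
position: [0.4653, -0.0926, 0.1806]
tool_rot: [0.76, 0.649, 0.001, 0.001]
ft_force: [-0.5, -0.3, -0.2]
grip_width: 0.0583
```

```bash
python3 - <<'E'
from h import *
np.set_printoptions(precision=4,suppress=True)
for n in('scene','top'):
    c=snap(n,'end_'+n); P=cloud(c)
    for k,(x,y) in {'plugA':(.652,-.058),'plugB':(.644,.0155),'bearA':(.615,.2165),'bearB':(.62,.2885),'piston':(.6,-.288),'cup':(.378,-.275)}.items():
        m=(np.hypot(P[...,0]-x,P[...,1]-y)<.042)&(P[...,2]>.01)&(P[...,2]<.07)
        q=P[m]; print(n,k,len(q),(q.max(0)+q.min(0))[:2]/2 if len(q) else '',np.percentile(q[:,2],95) if len(q) else '')
a=cv2.resize(cv2.imread('pics/end_scene.png')[100:400,160:440],None,fx=2,fy=2);cv2.imwrite('pics/end_crop.png',a)
E
```

```text
scene plugA 185 [ 0.6561 -0.065 ] 0.02572249326432921
scene plugB 185 [0.6422 0.0231] 0.02576606961742437
scene bearA 375 [0.6139 0.2063] 0.01968419141447378
scene bearB 420 [0.619  0.2908] 0.019706790923626975
scene piston 296 [ 0.597  -0.2878] 0.04236778135488818
scene cup 273 [ 0.3785 -0.2747] 0.04584738962000219
top plugA 178 [ 0.6447 -0.0512] 0.025940702572395384
top plugB 213 [0.6415 0.0222] 0.025512934913244616
top bearA 310 [0.6178 0.2141] 0.01952733428009623
top bearB 317 [0.619  0.2818] 0.0200690779507235
top piston 5 [ 0.5937 -0.3094] 0.040705906261272295
top cup 498 [ 0.3796 -0.277 ] 0.045501602861321835
```

View pics/end_crop.png

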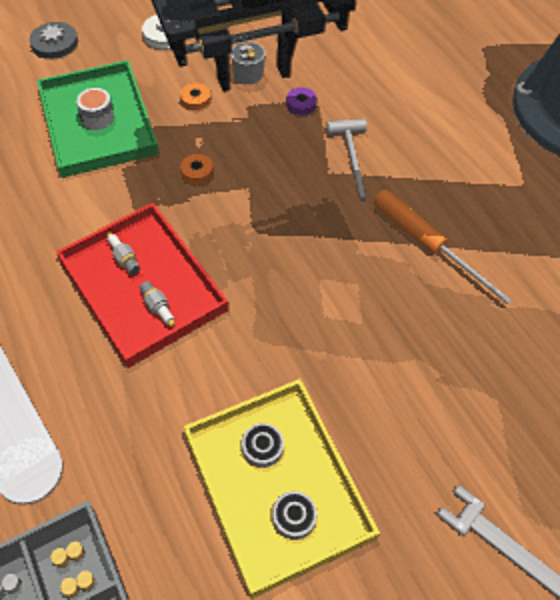

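View pics/end_top.png

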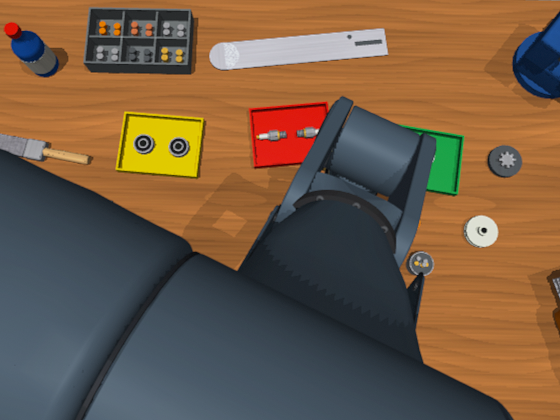

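Everything is in place and flat. Heights above the bench are about 26 mm for the plugs, 20 mm for the bearings and 42 mm for the piston, and the cup is standing. I'll hand the job in.

```bash
python3 -c "
from rig import robot
print(robot.hand_in())"
```

```text
the job is handed in; nothing more can be done
None
```

All five parts are in their trays and the job was handed in at about 33 s of the 120 s allowed; the hand-in gave no verdict.

- **Plugs:** both lie flat and apart in the red tray. Their tops measured about 26 mm above the bench, against 24.8 mm expected.
- **Bearings:** the two black-sealed bearings lie flat and apart in the yellow tray, with tops at about 20 mm against 17 mm expected. The same depth data read about 2–3 mm high on the bearings before they were moved. The orange and purple look-alikes were left alone.
- **Piston:** it stands upright near the middle of the green tray, with its crown at about 42 mm against 40 mm expected. Only the scene camera confirmed this, because the arm hid the piston from the top camera in the last picture.
- **Cup:** it is standing where it was at the start, to within about 2 mm.

Every part was lowered to the tray floor before release. At the end the gripper was empty and clear of everything, at a height of 0.18 m. The two cameras' outlines of the parts differed by up to about 14 mm. I put this down to tray rims and neighbouring parts falling inside the measured areas, because the pictures show every part well inside its tray.

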